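Clear the welding bed, draw the base plate out and lay out the tube stubs

TASK

Get this base plate ready for tacking: first, with the bench brush held in the gripper, sweep every offcut off the bed into the scrap pan beside it (they are sharp, so never touch them with the fingers). Then press down on top of the bare plate with the fingertips and drag it back out of its slot until it sits flush and square against the front lip, and set every steel tube stub flat on the plate, each squarely on a chalked outline of its own. Finish with the brush standing on its rubber mat, and leave the other things on the bench alone.

Things in the scene. Friction and masses are not known exactly. Their poses are not given: they have to be found in the camera images.
- bed: Grey fixture bed, a raised slab fixed on the bench. Origin: in its underside, half-way across, 160 mm from its near edge; x points away from the robot along the bed, y left. Slab: x = -160 to +190 mm, y = -105 to +105 mm, top 40 mm up. Front stop: a lip 6 mm high over the top along the near edge, x = -160 to -150. Far part roofed by a low slot; between them open at both sides.
- slot_c (a point): Middle of the near top edge of the steel slot over the bed, 60 mm above the bench. The slot runs from bed x = +30 to +180 mm; its roof is 6 mm thick, the gap under it 14 mm high and 186 mm wide.
- pan_in (a point): Bare aluminium scrap pan, fixed against the bed's left (+y) side: 260 mm (x) by 130 mm (y), walls 3 mm thick, the wall beside the bed 28 mm high (12 mm below the bed's top), the other walls 45 mm high. The point: centre of its inner floor, 3 mm above the bench; axes as the bed's.
- plate: Flat dark grey aluminium base plate, 200 (x) by 180 (y) by 6 mm, 0.6 kg, on the bed, far part in the slot (3 mm play each side), near strip of 50 to 70 mm bare. Origin: centre of its underside. Edges cannot be gripped; it slides easily on the oiled bed (friction 0.2, far less than under fingertips; lean on it with 10 to 20 N). Flush on the lip its origin is at bed x = -50 mm. Four chalked outlines are on top.
- mat_c (a point): Centre of the top of the black rubber mat (150 by 110 by 3 mm, fixed on the bench) on which the brush stands.
- brush_c (a point): Bench brush standing on its bristles, 85 mm high, 0.28 kg: bristles 90 (x) by 40 (y) by 30 mm high, then a wooden stock 96 by 44 mm up to 44 mm, then a handle ridge 80 (x) by 24 (y) mm from 44 to 85 mm up. The point is the middle of the ridge, 65 mm above the bristles' underside; z up. Grip it across the 24 mm.
- outline0 (a point): Centre of the near left chalked outline on the plate's top face (outlines 64 by 44 mm, long side along the plate's x; centres 75 mm apart in x and 100 mm in y, at plate x = -55 mm, y = 50 mm). Axes as the plate's. The far ones are under the roof until the plate is drawn back.
- outline1 (a point): Centre of the near right chalked outline on the plate's top face (outlines 64 by 44 mm, long side along the plate's x; centres 75 mm apart in x and 100 mm in y, at plate x = -55 mm, y = -50 mm). Axes as the plate's. The far ones are under the roof until the plate is drawn back.
- outline2 (a point): Centre of the far left chalked outline on the plate's top face (outlines 64 by 44 mm, long side along the plate's x; centres 75 mm apart in x and 100 mm in y, at plate x = 20 mm, y = 50 mm). Axes as the plate's. The far ones are under the roof until the plate is drawn back.
- outline3 (a point): Centre of the far right chalked outline on the plate's top face (outlines 64 by 44 mm, long side along the plate's x; centres 75 mm apart in x and 100 mm in y, at plate x = 20 mm, y = -50 mm). Axes as the plate's. The far ones are under the roof until the plate is drawn back.
- stub0_c (a point): Centre of a stub of rectangular steel tube lying on the bench left of the scrap pan (3 or 4 are there, None if absent): 60 mm (x, its length) by 40 mm (y) by 36 mm high (z), walls 4 mm, open at the two ends, about 0.22 kg. Grip it across the 40 mm.
- stub1_c (a point): Centre of a stub of rectangular steel tube lying on the bench left of the scrap pan (3 or 4 are there, None if absent): 60 mm (x, its length) by 40 mm (y) by 36 mm high (z), walls 4 mm, open at the two ends, about 0.22 kg. Grip it across the 40 mm.
- stub2_c (a point): Centre of a stub of rectangular steel tube lying on the bench left of the scrap pan (3 or 4 are there, None if absent): 60 mm (x, its length) by 40 mm (y) by 36 mm high (z), walls 4 mm, open at the two ends, about 0.22 kg. Grip it across the 40 mm.
- stub3_c (a point): Centre of a stub of rectangular steel tube lying on the bench left of the scrap pan (3 or 4 are there, None if absent): 60 mm (x, its length) by 40 mm (y) by 36 mm high (z), walls 4 mm, open at the two ends, about 0.22 kg. Grip it across the 40 mm.
- offcut0_c (a point): A dark bar offcut, 60 by 32 by 30 mm, 0.18 kg, lying on the open bed between the lip and the plate (2 or 3 offcuts are there, None if absent). The point is over the middle of its underside, 14 mm up; x along its length.
- offcut1_c (a point): A dark angle-iron offcut, 58 by 34 by 34 mm, 0.18 kg, lying on the open bed between the lip and the plate (2 or 3 offcuts are there, None if absent). The point is over the middle of its underside, 14 mm up; x along its length.
- offcut2_c (a point): A dark stepped block offcut, 62 by 36 by 26 mm, 0.18 kg, lying on the open bed between the lip and the plate (2 or 3 offcuts are there, None if absent). The point is over the middle of its underside, 14 mm up; x along its length.
- pipe: Bystander, to be left alone: upright pipe stub, 42 mm across, 60 mm high, standing among the tube stubs. Origin at its underside.
- square: Bystander, to be left alone: red magnetic welding square, 110 mm long, 110 mm high. Origin at its underside.
- spray: Bystander, to be left alone: yellow spray can, 60 mm across, 170 mm high. Origin at its underside.
- spool: Bystander, to be left alone: black wire spool, 100 mm across, 51 mm high. Origin at its underside.
- jar: Bystander, to be left alone: grey jar, 68 mm across, 70 mm high. Origin at its underside.
Mind the look-alikes: they are no part of the job. Leave any purple look-alike of the part that bears stub2_c alone.

How it is judged (in metres and radians):
On the way, in this order (a step that is already met when the one before it is completed fails the run):
1. every offcut has been swept into the scrap pan (x of offcut0_c in the frame of pan_in between -0.127 and 0.127 m and y of offcut0_c in the frame of pan_in between -0.064 and 0.064 m and z of each of offcut0_c, offcut1_c, offcut2_c in the frame of pan_in below 0.055 m and x of offcut1_c in the frame of pan_in between -0.127 and 0.127 m and y of offcut1_c in the frame of pan_in between -0.064 and 0.064 m and x of offcut2_c in the frame of pan_in between -0.127 and 0.127 m and y of offcut2_c in the frame of pan_in between -0.064 and 0.064 m), for 0.2 s.
2. the plate is part-way out while the fingers press on it (contact force between the fingers and plate above 1 N and x of plate in the frame of bed below 0.035 m).
3. the plate sits flush and square against the front lip (x of plate in the frame of bed below -0.044 m and angle between the x axis of plate and the x axis of bed, either way round below 0.05 rad and z of plate in the frame of bed below 0.044 m), for 0.2 s.
At the end, for the whole second after the job is handed in: Offcuts in the pan; plate on the bed within 6 mm of the lip, square within 0.05 rad; every stub flat on the plate, its centre within 12 mm of one outline's and its length within 0.17 rad of the plate's x; brush upright on the mat within 50 mm of its centre; all at rest (all of step 1 and all of step 3 and (horizontal distance between stub0_c and outline0 below 0.012 m or horizontal distance between stub0_c and outline1 below 0.012 m or horizontal distance between stub0_c and outline2 below 0.012 m or horizontal distance between stub0_c and outline3 below 0.012 m) and angle between the x axis of each of stub0_c, stub1_c, stub2_c, stub3_c and the x axis of plate, either way round below 0.17 rad and angle between each of stub0_c, stub1_c, stub2_c, stub3_c, brush_c's own z axis and vertical below 0.1 rad and z of each of stub0_c, stub1_c, stub2_c, stub3_c in the frame of plate below 0.028 m and linear speed of each of stub0, stub1, stub2, stub3, brush below 0.02 m/s and (horizontal distance between stub1_c and outline0 below 0.012 m or horizontal distance between stub1_c and outline1 below 0.012 m or horizontal distance between stub1_c and outline2 below 0.012 m or horizontal distance between stub1_c and outline3 below 0.012 m) and (horizontal distance between stub2_c and outline0 below 0.012 m or horizontal distance between stub2_c and outline1 below 0.012 m or horizontal distance between stub2_c and outline2 below 0.012 m or horizontal distance between stub2_c and outline3 below 0.012 m) and (horizontal distance between stub3_c and outline0 below 0.012 m or horizontal distance between stub3_c and outline1 below 0.012 m or horizontal distance between stub3_c and outline2 below 0.012 m or horizontal distance between stub3_c and outline3 below 0.012 m) and horizontal distance between brush_c and mat_c below 0.05 m and height (world z) of brush_c below 0.075 m); the robot touches nothing.
It fails at once if the fingers touch an offcut (contact force between the fingers and offcut0 above 1 N or contact force between the fingers and offcut1 above 1 N or contact force between the fingers and offcut2 above 1 N).
It fails at once if a bystander is shoved more than 50 mm or knocked over (distance of any of pipe, square, spray, spool, jar from where it was at the start of the episode above 0.05 m or angle between any of pipe, square, spray, spool, jar's own z axis and vertical above 0.5 rad).
Of offcut0, offcut1, offcut2 only 2 to 3 are there at a start; the rules pass over those that are not, and their reading is None.
Of stub0, stub1, stub2, stub3 only 3 to 4 are there at a start; the rules pass over those that are not, and their reading is None.
At some moment in a run one of stub0, stub1, stub2, stub3 may be knocked a few centimetres aside while the robot is not near it.
Once in a run the grip may slacken for a moment while it holds something.
It also fails if it takes over 210 s, if anything falls off the work surface, if the arm or the gripper's body presses on something with over 40 N, if the wrist force passes 120 N, or if a joint passes its speed limit or range.

ROBOT

A 6-joint arm with a two-finger parallel gripper is mounted at the origin on the work surface. World frame = base frame: x ahead of the robot, y to its left, z up, the work surface at z = 0. Lengths are in m, angles in degrees, forces in N, time in s.
With the tool pointing down it reaches from about 0.4 to 0.825 m from the base axis. Payload 7 kg.
Tool frame: the origin (TCP) lies midway between the tips of the shut fingers; the grasp point (between the pads) lies 19 mm behind it; z points along the fingers, y is the direction in which the jaws open and shut (so a half turn about z gives the same grasp; the last joint's range is limited). The gripper opens to 88 mm and grips with 3 to 60 N. Pads are 19 mm wide; open, the fingers measure 130 mm over their backs; the gripper's body (78 mm by 193 mm) begins 47 mm behind the grasp point.
Start: joints at [81.939, 20.546, 0.682, 0, -70.136, -16.507], TCP at [0.281, 0.614, 0.197] pointing down, gripper open.
Joint ranges: [-176.03, 176.03], [-82.01, 121.73], [-58.28, 71.71], [-173.87, 95.51], [-174.79, -0.11], [-173.66, 173.66]. Speed limits (degrees/s): [136.94, 136.94, 172.46, 180, 180, 180].

INTERFACE

Orientations are given as a 3x3 rotation matrix whose columns are the frame's x, y, z axes.
In Python, from rig import robot gives the robot as it stands. Calls block until the motion is done:
- robot.goto(position, orientation): joint-space move of the TCP to a pose.
- robot.servo_line(position, ori=None, speed=0.15): straight line of the TCP; ori=None keeps the orientation; speed is the mean speed in m/s.
- robot.movej(angles): joint-space move.
- robot.move_gripper(opening): opening from 0.0 (shut) to 1.0 (fully open); the grip force is fixed at half the most; returns when the fingers have stopped.
- robot.dwell(seconds).
- robot.ik(position, orientation): joint angles nearest the present ones, or None.
- robot.grab_frame(name): name is "side" or "top"; returns (picture, depth): 420x560x3 uint8, red, green, blue; 420x560 float32, m along the optical axis (not along the pixel's ray), 0 where there is no reading.
- robot.camera_info(name): a dict with "vfov" (degrees; the focal length in pixels is half the picture's height over the tangent of half this angle, whatever the lens; pixels are square), "cx", "cy" (the principal point, pixels), "view" (4x4, takes a point from world to camera coordinates). Camera axes: x right, y down, z forward; pixel columns grow to the right and rows downward; lengths in m; the calibration is good to about 2 mm. A picture is of the moment at which its call begins. camera_info takes no time and is no camera call.
A pose or a line that the arm cannot do raises robot.Unreachable and nothing moves.
- robot.job_done(): hands the job in, once; it reports no verdict.
Readings, each from a call of its own:
- robot.read_t(): time.
- robot.read_qpos(): joint angles.
- robot.read_qvel(): joint speeds.
- robot.read_effort(): joint torques, N m.
- robot.read_position(): TCP position.
- robot.read_tcp_rot(): TCP orientation.
- robot.read_force(): force on the tool from outside, world axes, zero at the start.
- robot.read_ft_torque(): the same for the moment, N m.
- robot.read_grip_width(): opening from 0.0 (shut) to 1.0 (fully open).
Only numpy, scipy, OpenCV 4.12 (cv2) and the standard library are available. Lean on these libraries where they do the work, as an engineer would, in place of code of your own. Each camera call takes 0.05 s, during which the arm holds its last target. There are 200 camera calls.

## Working session

There is one attempt and no reset: what is moved stays moved. The work goes in short steps, each a Python script; the robot and the scene stay as the last script left them, time stands still between calls to the robot, and variables do not carry over. Pictures are saved under pics/ and viewed, about 12 in all and at most 16, crops included, and the job is handed in when it is done.

```bash
ls; mkdir -p pics; python3 - <<'E'
from rig import robot
import cv2,numpy as np
for n in("top","side"):
    p,d=robot.grab_frame(n); i=robot.camera_info(n); print(n,i)
    cv2.imwrite(f"pics/{n}0.png",cv2.cvtColor(p,cv2.COLOR_RGB2BGR)); np.save(f"pics/{n}0.npy",d)
print(robot.read_t())
E
```

```text
pics
top {'vfov': 54.676389268163206, 'cx': 285.20464549248686, 'cy': 214.29203625176226, 'view': array([[-0.01812717, -0.99971938,  0.01525011, -0.04596201],
       [-0.99148616,  0.01600665, -0.12922456,  0.52391778],
       [ 0.12894419, -0.01746275, -0.99149808,  1.04037   ],
       [ 0.        ,  0.        ,  0.        ,  1.        ]])}
side {'vfov': 46.01521445897579, 'cx': 281.816952656236, 'cy': 208.38211089780242, 'view': array([[ 0.81702612, -0.5762746 , -0.01938805, -0.4624351 ],
       [-0.36150075, -0.48575061, -0.79584141,  0.22425887],
       [ 0.44920544,  0.65723202, -0.60519464,  1.04048358],
       [ 0.        ,  0.        ,  0.        ,  1.        ]])}
0.1
```

View pics/top0.png

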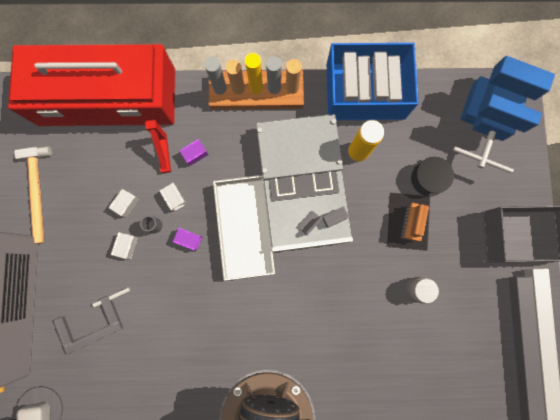

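View pics/side0.png

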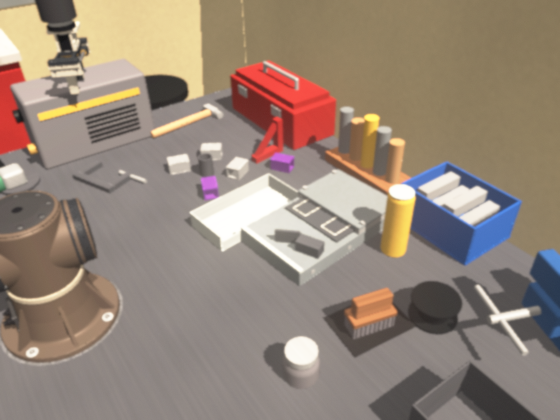

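The top view shows:
- the bed around (300,185), with the pan to its left at (243,228)
- two dark offcuts at (310,222) and (335,216)
- the brush on its mat at (413,222)

Stub candidates are grey at (122,203), (172,197) and (124,245). Purple look-alikes are at (193,151) and (187,240), and the dark upright pipe is at (149,225). The white blocks in the blue bin at (370,77) aren't stubs. I choose the three grey ones.

```bash
cat > h.py <<'E'
from rig import robot
import cv2,numpy as np
def info(n):
    i=robot.camera_info(n); f=210/np.tan(np.radians(i["vfov"]/2)); return f,i["cx"],i["cy"],np.array(i["view"])
def cloud(n,d):
    f,cx,cy,V=info(n); v,u=np.mgrid[:420,:560]
    c=np.stack([(u-cx)/f*d,(v-cy)/f*d,d],-1)
    w=(c-V[:3,3])@V[:3,:3]; w[d<=0]=np.nan; return w
def proj(n,P):
    f,cx,cy,V=info(n); c=np.atleast_2d(P)@V[:3,:3].T+V[:3,3]; return np.c_[cx+f*c[:,0]/c[:,2],cy+f*c[:,1]/c[:,2]]
def ray(n,uv,z):
    "pixels -> world points on plane z"
    f,cx,cy,V=info(n); uv=np.atleast_2d(uv); R=V[:3,:3]; o=-R.T@V[:3,3]
    d=np.c_[(uv[:,0]-cx)/f,(uv[:,1]-cy)/f,np.ones(len(uv))]@R
    return o+d*((z-o[2])/d[:,2])[:,None]
def rect(pts):
    "minAreaRect in mm -> centre, (long,short), angle of the long side deg"
    (c,s,a)=cv2.minAreaRect((np.asarray(pts)*1000).astype(np.float32))
    if s[0]<s[1]: s=s[::-1]; a+=90
    return np.array(c)/1000,np.round(s,1),(a+90)%180-90
def ortho(n,p,z,x0,x1,y0,y1,s):
    "top-down metric picture of plane z, s px per m, x up, y left"
    W=np.array([[x1,y1,z],[x1,y0,z],[x0,y0,z],[x0,y1,z]]); w,h=int((y1-y0)*s),int((x1-x0)*s)
    M=cv2.getPerspectiveTransform(proj(n,W).astype(np.float32),np.float32([[0,0],[w,0],[w,h],[0,h]]))
    return cv2.warpPerspective(p,M,(w,h),flags=cv2.INTER_CUBIC)
def blobs(w,z0,z1,x0,x1,y0,y1,minpx=15):
    m=((w[...,2]>z0)&(w[...,2]<z1)&(w[...,0]>x0)&(w[...,0]<x1)&(w[...,1]>y0)&(w[...,1]<y1)).astype(np.uint8)
    n,l,st,_=cv2.connectedComponentsWithStats(m)
    return [(l==k) for k in range(1,n) if st[k,4]>=minpx]
E
python3 - <<'E'
from h import *
p=cv2.imread("pics/top0.png"); d=np.load("pics/top0.npy"); w=cloud("top",d)
def show(name,z0,z1,*b,minpx=15):
    print(name)
    for m in blobs(w,z0,z1,*b,minpx=minpx):
        q=w[m]; c,s,a=rect(q[:,:2]); vu=np.argwhere(m).mean(0)[::-1]
        print("  px",vu.round(),m.sum(),"c",c.round(4),s,"a",round(a,1),"z",np.median(q[:,2]).round(4),p[m].mean(0).round())
print("table z",np.nanmedian(w[330:380,300:400,2]), np.nanmedian(w[300:340,180:220,2]))
show("stubs etc",.02,.07,.25,.7,.14,.5)
show("roof",.053,.068,.35,.75,-.18,.15,minpx=100)
show("bed",.033,.05,.3,.8,-.2,.15,minpx=100)
show("offc",.056,.09,.3,.5,-.15,.05)
show("brush",.07,.1,.3,.6,-.5,-.2)
show("bystanders",.03,.25,.15,.8,-.55,-.12,minpx=40)
o=ortho("top",p,.04,.33,.73,-.38,.42,1000); cv2.imwrite("pics/o1.png",o)
E
```

```text
table z -0.0008980316733394349 -0.0006221365606715976
stubs etc
  px [162. 159.] 157 c [0.6738 0.2708] [53.  23.1] a 6.4 z 0.0384 [ 37.  44. 189.]
  px [192. 155.] 208 c [0.6836 0.1897] [69.3 31.9] a -89.7 z 0.0353 [187.  81. 172.]
  px [172. 196.] 364 c [0.576  0.2442] [61.4 40.7] a 30.6 z 0.0355 [213. 223. 230.]
  px [123. 203.] 396 c [0.5623 0.3757] [59.8 42.8] a -33.6 z 0.0354 [206. 216. 224.]
  px [150. 224.] 207 c [0.5025 0.2967] [40.7 39.7] a 39.7 z 0.0498 [87. 88. 93.]
  px [187. 239.] 360 c [0.4631 0.2045] [60.7 39.8] a 68.1 z 0.0355 [206.  91. 190.]
  px [123. 246.] 405 c [0.4484 0.3702] [59.9 42.1] a -16.4 z 0.0353 [208. 218. 226.]
roof
  px [295. 151.] 3295 c [ 0.6913 -0.0876] [192.1 134.6] a -83.9 z 0.0594 [176. 184. 188.]
bed
  px [302. 209.] 4920 c [ 0.5335 -0.1098] [201.6 193.3] a -83.8 z 0.0413 [167. 174. 179.]
  px [231. 224.] 329 c [0.491  0.0551] [260.5 129.1] a 6.3 z 0.0435 [198. 210. 215.]
offc
  px [313. 227.] 50 c [ 0.4848 -0.1241] [46.   6.8] a -43.5 z 0.074 [127. 129. 136.]
brush
  px [420. 220.] 345 c [ 0.4969 -0.3979] [80.3 24.6] a -14.7 z 0.086 [ 67. 117. 186.]
  px [422. 287.] 29 c [ 0.3289 -0.3977] [41.8 16.5] a -44.1 z 0.0708 [220. 229. 236.]
  px [433. 290.] 43 c [ 0.3221 -0.4209] [42.2 21.1] a 1.0 z 0.071 [222. 231. 238.]
bystanders
  px [336. 169.] 5439 c [ 0.6183 -0.2594] [362.1 279.2] a -0.3 z 0.0564 [151. 149. 146.]
  px [483. 109.] 40 c [ 0.7655 -0.5484] [9.8 3.1] a -0.5 z 0.1416 [86. 59. 37.]
  px [367. 139.] 865 c [ 0.6993 -0.2614] [56.7 56.4] a 0.4 z 0.1597 [126. 171. 190.]
  px [464. 153.] 114 c [ 0.671  -0.5231] [59.8 11.7] a 66.4 z 0.0835 [162. 172. 180.]
  px [435. 175.] 1077 c [ 0.6206 -0.4549] [98.6 97.7] a -2.8 z 0.05 [72. 76. 80.]
  px [416. 222.] 684 c [ 0.4969 -0.3966] [96.4 43.9] a -12.0 z 0.0704 [ 61. 103. 161.]
  px [423. 290.] 623 c [ 0.3203 -0.4039] [64.2 63.7] a -55.8 z 0.0679 [181. 189. 197.]
```

View pics/o1.png

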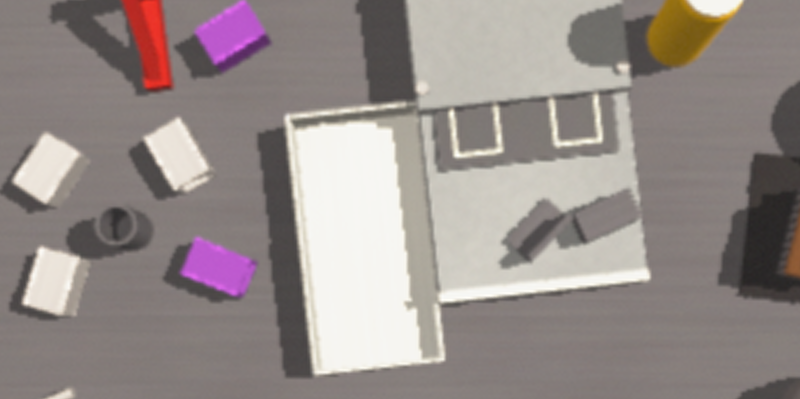

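```bash
python3 - <<'E'
from h import *
p=cv2.imread("pics/top0.png"); d=np.load("pics/top0.npy"); w=cloud("top",d)
print("mat ctr", ray("top",[[410,222]],.003).round(3), "brush top only:")
for m in blobs(w,.078,.1,.4,.6,-.5,-.3): print(rect(w[m][:,:2]))
for m in blobs(w,.031,.04,.4,.65,.15,.42,60):
    c,s,a=rect(w[m][:,:2]); print("stub",c.round(4),s,a.round(1),w[m][:,:2].mean(0).round(4),p[m].mean(0).round())
# bed frame
th=np.radians(6.2); ex=np.array([np.cos(th),np.sin(th)]); ey=np.array([-ex[1],ex[0]]); O=np.array([.600,-.105])
X=(w[...,:2]-O)@ex; Y=(w[...,:2]-O)@ey; Z=w[...,2]
r=(Z>.053)&(Z<.066)&(X>.0)&(X<.25)&(abs(Y)<.13)
print("roof X",np.percentile(X[r],[.5,99.5]),"Y",np.percentile(Y[r],[.5,99.5]))
b=(Z>.033)&(Z<.05)&(X<.02)&(X>-.2)&(abs(Y)<.13)
print("bed X",np.percentile(X[b],[.5,99.5]),"Y",np.percentile(Y[b],[.5,99.5]))
for y0 in(-.08,-.04,0,.04,.08):
    k=b&(abs(Y-y0)<.008); print(y0,[ (round(x,3),round(float(np.median(Z[k&(abs(X-x)<.006)])),4)) for x in np.arange(-.16,.03,.012) if (k&(abs(X-x)<.006)).sum()>4])
# yaw from side edges of roof
for lo,hi in((.04,.17),):
    xs=np.arange(lo,hi,.01); L=[Y[r&(abs(X-x)<.006)].max() for x in xs]; R=[Y[r&(abs(X-x)<.006)].min() for x in xs]
    print("yaw corr deg",np.degrees(np.polyfit(xs,L,1)[0]),np.degrees(np.polyfit(xs,R,1)[0]))
q=(Z>.055)&(Z<.1)&(X<0.0)&(X>-.16)&(abs(Y)<.13)
n,l,st,_=cv2.connectedComponentsWithStats(q.astype(np.uint8))
for k in range(1,n):
    if st[k,4]>8: m=l==k; print("offc",X[m].min(),X[m].max(),Y[m].min(),Y[m].max(),Z[m].max())
# bed-frame zoom picture
c=[O+x*ex+y*ey for x,y in((.06,.12),(.06,-.12),(-.17,-.12),(-.17,.12))]
M=cv2.getPerspectiveTransform(proj("top",[[*i,.04] for i in c]).astype(np.float32),np.float32([[0,0],[720,0],[720,690],[0,690]]))
o=cv2.warpPerspective(p,M,(720,690),flags=cv2.INTER_CUBIC)[:600]; cv2.imwrite("pics/o2.png",o)
E
```

```text
mat ctr [[ 0.5   -0.396  0.003]] brush top only:
(array([ 0.49686282, -0.39798242]), array([80.3, 24.4]), -14.747222900390625)Traceback (most recent call last):
  File "<stdin>", line 6, in <module>
AttributeError: 'float' object has no attribute 'round'
```

```bash
python3 - <<'E'
from h import *
p=cv2.imread("pics/top0.png"); d=np.load("pics/top0.npy"); w=cloud("top",d)
for m in blobs(w,.031,.04,.4,.65,.15,.42,60):
    c,s,a=rect(w[m][:,:2]); print("stub",c.round(4),s,round(a,1),w[m][:,:2].mean(0).round(4),p[m].mean(0).round())
th=np.radians(6.2); ex=np.array([np.cos(th),np.sin(th)]); ey=np.array([-ex[1],ex[0]]); O=np.array([.600,-.105])
X=(w[...,:2]-O)@ex; Y=(w[...,:2]-O)@ey; Z=w[...,2]
r=(Z>.053)&(Z<.066)&(X>.0)&(X<.25)&(abs(Y)<.13)
print("roof X",np.percentile(X[r],[.5,99.5]),"Y",np.percentile(Y[r],[.5,99.5]))
b=(Z>.033)&(Z<.05)&(X<.02)&(X>-.2)&(abs(Y)<.13)
print("bed X",np.percentile(X[b],[.5,99.5]),"Y",np.percentile(Y[b],[.5,99.5]))
for y0 in(-.08,0,.08):
    k=b&(abs(Y-y0)<.008); print(y0,[ (round(x*1000),round(float(np.median(Z[k&(abs(X-x)<.006)]))*1000,1)) for x in np.arange(-.16,.03,.012) if (k&(abs(X-x)<.006)).sum()>4])
xs=np.arange(.04,.17,.01); L=[Y[r&(abs(X-x)<.006)].max() for x in xs]; R=[Y[r&(abs(X-x)<.006)].min() for x in xs]
print("yaw corr deg",np.degrees(np.polyfit(xs,L,1)[0]),np.degrees(np.polyfit(xs,R,1)[0]))
q=(Z>.055)&(Z<.1)&(X<0.0)&(X>-.16)&(abs(Y)<.13)
n,l,st,_=cv2.connectedComponentsWithStats(q.astype(np.uint8))
for k in range(1,n):
    if st[k,4]>8: m=l==k; print("offc",X[m].min(),X[m].max(),Y[m].min(),Y[m].max(),Z[m].max())
c=[O+x*ex+y*ey for x,y in((.06,.12),(.06,-.12),(-.17,-.12),(-.17,.12))]
M=cv2.getPerspectiveTransform(proj("top",[[*i,.04] for i in c]).astype(np.float32),np.float32([[0,0],[600,0],[600,575],[0,575]]))
cv2.imwrite("pics/o2.png",cv2.warpPerspective(p,M,(600,575),flags=cv2.INTER_CUBIC))
E
```

```text
stub [0.5761 0.2439] [61.6 40. ] 30.9 [0.576  0.2439] [215. 225. 232.]
stub [0.5623 0.3753] [60.3 42.3] -34.9 [0.562 0.375] [213. 223. 230.]
stub [0.4631 0.2045] [60.7 39.8] 68.2 [0.4629 0.2046] [207.  91. 190.]
stub [0.4484 0.3704] [60.  41.5] -16.1 [0.4481 0.3698] [214. 224. 231.]
roof X [0.02683145 0.18332667] Y [-0.10610055  0.10242069]
bed X [-0.162819    0.01915447] Y [-0.10546241  0.1022705 ]
-0.08 [(-160, 45.4), (-148, 39.1), (-136, 38.6), (-124, 38.7), (-112, 39.3), (-76, 40.0), (-64, 39.0), (-52, 39.1), (-40, 39.9), (-28, 45.2), (-16, 45.6), (-4, 44.7), (8, 45.2), (20, 45.0)]
0 [(-160, 44.5), (-148, 39.1), (-136, 39.2), (-124, 40.3), (-112, 46.0), (-100, 45.1), (-88, 45.3), (-76, 39.2), (-64, 38.9), (-52, 39.2), (-40, 38.9), (-28, 44.6), (-16, 45.2), (-4, 44.9), (8, 44.6), (20, 45.1)]
0.08 [(-160, 45.1), (-148, 38.9), (-136, 39.4), (-124, 39.5), (-112, 39.6), (-100, 39.1), (-88, 39.6), (-76, 39.4), (-64, 39.3), (-52, 39.4), (-40, 39.3), (-28, 43.9), (-16, 46.0), (-4, 45.1), (8, 45.4), (20, 45.7)]
yaw corr deg -0.06190969191344919 0.3679826988099405
offc -0.13343511270471975 -0.07455704952657913 -0.10000794672534881 0.012590268590722677 0.0773028813272017
```

View pics/o2.png

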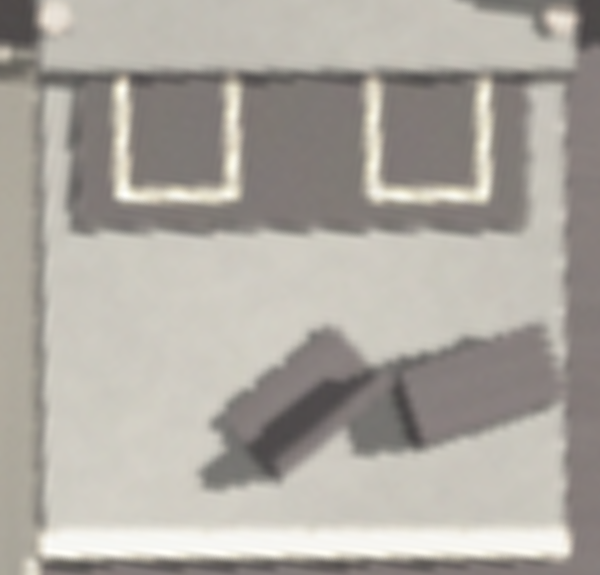

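Two offcuts lie at bed x from -133 to -75 mm and y from -100 to +13 mm. The plate's near edge is at bed x ≈ -33 mm, so a 90 mm brush fits the strip. The colours confirm three grey stubs. Next I fetch the brush.

```bash
cat >> h.py <<'E'
TH=6.3; EX=np.array([np.cos(np.radians(TH)),np.sin(np.radians(TH))]); EY=np.array([-EX[1],EX[0]]); O=np.array([.600,-.1068])
def bed(x,y,z): return np.array([*(O+x*EX+y*EY),z])
def down(yaw):
    c,s=np.cos(np.radians(yaw)),np.sin(np.radians(yaw)); return np.array([[c,s,0],[s,-c,0],[0,0,-1.]])
def best(pos,yaw):
    "yaw or yaw+180, whichever needs less joint motion"
    q=np.array(robot.read_qpos()); r=[]
    for a in(yaw,yaw+180,yaw-180):
        s=robot.ik(pos,down(a))
        if s is not None: r.append((np.abs(np.array(s)-q).max(),a))
    return min(r)[1]
def lin(pos,yaw,speed=.15): robot.servo_line(np.array(pos,float),down(yaw),speed)
def st(m=""): print(m,"t",round(robot.read_t(),1),"p",np.round(robot.read_position(),4),"F",np.round(robot.read_force(),1),"w",round(robot.read_grip_width(),3))
def snap(n,name):
    p,d=robot.grab_frame(n); p=cv2.cvtColor(p,cv2.COLOR_RGB2BGR); cv2.imwrite(f"pics/{name}.png",p); np.save(f"pics/{name}.npy",d); return p,d
E
python3 - <<'E'
from h import *
R=np.array(robot.read_tcp_rot()); print(R.round(2))
p=robot.read_position(); robot.servo_line([p[0],p[1],.28])
b=[.4969,-.398]; y=best([*b,.2],-14.7); print("yaw",y,robot.ik([*b,.2],down(y)))
robot.goto([*b,.2],down(y)); st("above")
robot.move_gripper(.6)
lin([*b,.055],y); st("down"); robot.move_gripper(0); st("gripped")
lin([*b,.16],y); st("up"); snap("side","s1")
E
```

```text
[[ 0.91 -0.42 -0.  ]
 [-0.42 -0.91 -0.  ]
 [ 0.    0.   -1.  ]]
yaw -194.7 [-21.15976232  16.87258558  -4.24955776   0.         -68.87785666
 -83.54023768]
above t 4.4 p [ 0.4974 -0.3975  0.2   ] F [ 1.4 -0.9 -0.3] w 1.002
down t 6.3 p [ 0.4975 -0.3984  0.0559] F [ 0.6 -0.2 -0.1] w 0.595
gripped t 6.9 p [ 0.497  -0.398   0.0552] F [0.5 1.3 2.6] w 0.259
up t 7.8 p [ 0.4961 -0.3975  0.1587] F [-0.  -0.4 -2.8] w 0.258
```

View pics/s1.png

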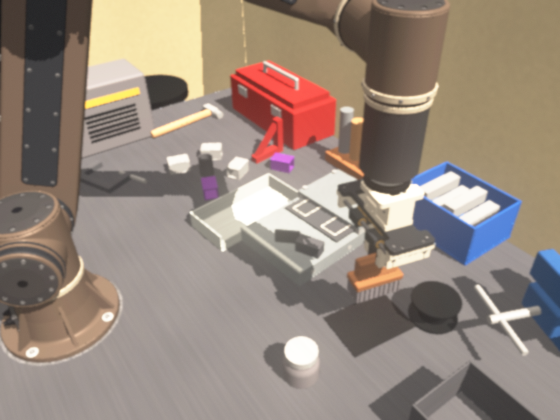

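The brush is held upright at (375,280), and the force reads 2.8 N, which matches its weight. Next is the sweep.

```bash
python3 - <<'E'
from h import *
Y=TH-180; z=.0945
lin(bed(-.092,-.152,.16),Y,.12); lin(bed(-.092,-.152,z),Y,.1); st("start")
for y in(-.10,-.05,0,.05,.09,.12,.15,.165):
    lin(bed(-.092,y,z),Y,.06); st(y)
lin(bed(-.092,.12,.2),Y,.15); lin([.48,-.33,.22],Y,.25); st("away"); snap("top","t2"); snap("side","s2")
E
python3 -c "
import cv2,numpy as np
a=cv2.imread('pics/t2.png')[100:310,180:460];b=cv2.imread('pics/s2.png')[130:340,170:450]
cv2.imwrite('pics/c2.png',cv2.resize(np.hstack([a,b]),(800,300),interpolation=cv2.INTER_CUBIC))"
```

```text
start t 9.9 p [ 0.5257 -0.2683  0.095 ] F [ 0.5  0.1 -3.1] w 0.267
-0.1 t 10.9 p [ 0.5197 -0.2163  0.0945] F [-0.1  0.  -2.5] w 0.265
-0.05 t 11.9 p [ 0.5141 -0.1665  0.0945] F [ 0.9 -0.1 -2.4] w 0.267
0 t 12.9 p [ 0.5086 -0.1168  0.0945] F [-0.4  0.7 -2.8] w 0.264
0.05 t 13.8 p [ 0.503  -0.0671  0.0945] F [ 0.5  0.3 -2.4] w 0.265
0.09 t 14.7 p [ 0.4986 -0.0272  0.0945] F [-0.  -0.3 -2.9] w 0.262
0.12 t 15.3 p [0.4953 0.0026 0.0944] F [-0.5 -1.2 -3.6] w 0.261
0.15 t 16.0 p [0.4921 0.0326 0.0945] F [-0.7 -0.3 -2.3] w 0.266
0.165 t 16.4 p [0.4904 0.0475 0.0945] F [ 0.4 -0.  -3.4] w 0.265
away t 18.8 p [ 0.48   -0.3292  0.2199] F [-0.5  0.1 -2.6] w 0.263
```

View pics/c2.png

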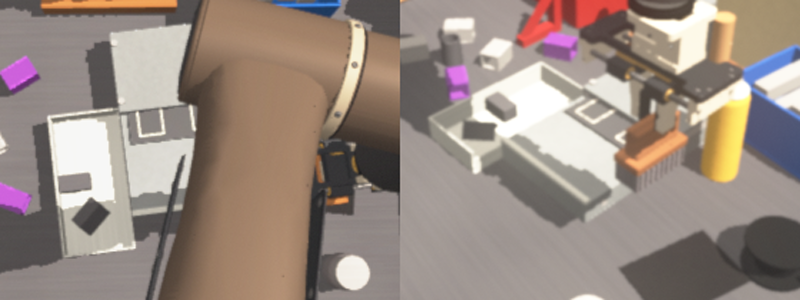

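Both offcuts are in the pan, at crop (75,182) and (92,215), and the bed is clear. I put the brush back and then draw the plate.

```bash
python3 - <<'E'
from h import *
Y=-194.7; b=[.499,-.397]
lin([*b,.16],Y,.2); lin([*b,.062],Y,.12)
z=.062
while z>.051:
    z-=.001; lin([*b,z],Y,.03)
    if robot.read_force()[2]>0: break
st("down"); robot.move_gripper(.6); st("rel"); lin([*b,.2],Y,.15)
# plate: shut fingers, over the bare strip
robot.move_gripper(0); A=TH-180
lin(bed(-.012,0,.2),A,.25); lin(bed(-.012,0,.055),A,.15); robot.dwell(.2); f0=robot.read_force()[2]; st("above plate"); z=.055
while z>.035:
    z-=.0007; lin(bed(-.012,0,z),A,.02)
    if robot.read_force()[2]-f0>13: break
st("pressed"); print(z); snap("top","t3")
w=cloud("top",np.load("pics/t3.npy")); X=(w[...,:2]-O)@EX; Yb=(w[...,:2]-O)@EY; Z=w[...,2]
for m in blobs(np.dstack([X,Yb,Z]),.012,.06,-.205,.02,.115,.225,20): print("in pan",rect(np.c_[X[m],Yb[m]]),Z[m].max())
E
```

```text
down t 22.2 p [ 0.4991 -0.3971  0.0553] F [-0.8  0.6  0.4] w 0.265
rel t 22.9 p [ 0.499 -0.397  0.055] F [-0.1  0.3 -0.5] w 0.597
above plate t 27.7 p [ 0.5886 -0.1081  0.0559] F [ 0.  -0.5 -0.7] w 0.006
pressed t 34.9 p [ 0.588  -0.1081  0.0346] F [-0.3  0.2  1.1] w 0.004
0.03470000000000002
in pan (array([-0.08826672,  0.18504857]), array([31. ,  6.3]), -8.2528076171875) 0.03701599836924503
in pan (array([-0.14487102,  0.15916812]), array([40.2, 22.3]), -2.9825668334960938) 0.03247023468165436
```

```bash
python3 - <<'E'
from h import *
p,d=snap("side","s3"); cv2.imwrite("pics/c3.png",cv2.resize(p[130:330,200:450],(800,640),interpolation=cv2.INTER_CUBIC)[:600])
print(proj("side",[robot.read_position()]),proj("side",[bed(-.012,0,.046)]),robot.read_effort())
w=cloud("side",d);X=(w[...,:2]-O)@EX; Yb=(w[...,:2]-O)@EY
for x in np.arange(-.06,.03,.01):
    k=(abs(X-x)<.006)&(abs(Yb-.05)<.02)&(w[...,2]<.055); print(round(x,3),np.median(w[...,2][k]).round(4))
E
```

```text
[[314.31727912 223.29028702]] [[314.40326386 219.69393877]] [-1.51969471e-03 -5.36861050e+01  2.28108859e+01  5.42937443e+00
 -8.07041838e-02 -5.99781652e-05]
-0.06 0.0399
-0.05 0.0403
-0.04 0.0401
-0.03 0.0437
-0.02 0.0459
-0.01 0.0466
0.0 0.0461
0.01 0.0465
0.02 0.0459
```

View pics/c3.png

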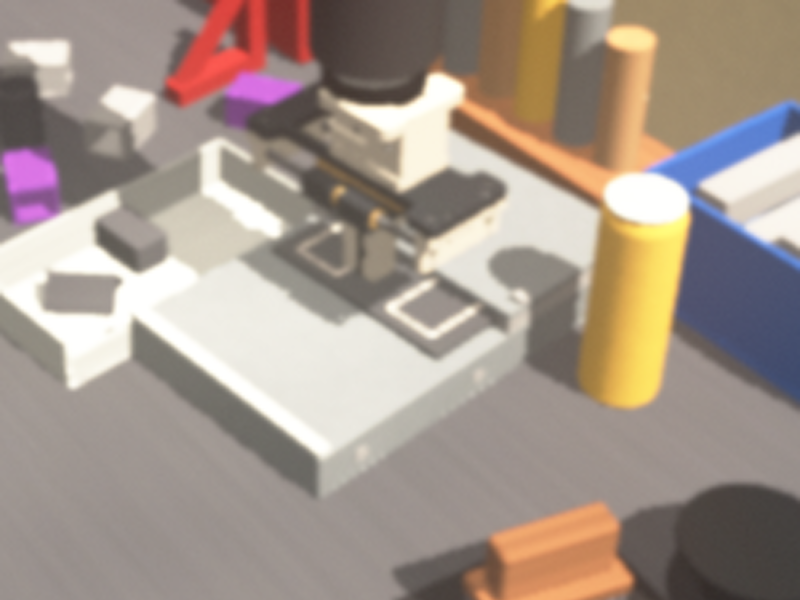

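The fingertips at crop (378,275) look to be only just touching the plate, while the reported TCP is lower than that. I keep descending under force control.

```bash
python3 - <<'E'
from h import *
A=TH-180; z=.0347
while z>.022:
    z-=.0005; lin(bed(-.012,0,z),A,.02); f=robot.read_force()
    print(round(z,4),np.round(robot.read_position()[2],4),np.round(f,1))
    if f[2]>13: break
E
```

```text
0.0342 0.0342 [-0.3 -0.   0.1]
0.0337 0.0337 [-0.3 -0.3  1.5]
0.0332 0.0331 [-0.3 -0.5 -0.3]
0.0327 0.0327 [-0.6  0.2  0.7]
0.0322 0.0322 [ 0.3 -0.7 -0.1]
0.0317 0.0317 [-0.6 -0.1  0.9]
0.0312 0.0311 [-0.7  1.1 -0.6]
0.0307 0.0306 [ 0.6  0.  -0.2]
0.0302 0.0302 [-0.4  0.8 -0.7]
0.0297 0.0297 [-0.2 -0.2 -0.2]
0.0292 0.0292 [-0.4  0.5 -0.2]
0.0287 0.0287 [-1.  -0.5  0.1]
0.0282 0.0281 [ 0.3 -0.6 -0.9]
0.0277 0.0277 [-0.5 -1.4 -0.9]
0.0272 0.0272 [-0.4  0.4 -0.2]
0.0267 0.0267 [-0.6 -0.6 -0.8]
0.0262 0.0262 [-0.3 -0.   0.6]
0.0257 0.0257 [-0.1 -0.5  0.7]
0.0252 0.0252 [-0.9  0.6 -0.1]
0.0247 0.0247 [-0.9  0.1  0. ]
0.0242 0.0242 [ 0.1  0.4 -0.4]
0.0237 0.0237 [ 0.3  1.2 -0.1]
0.0232 0.0232 [-0.5  0.7  0.3]
0.0227 0.0227 [-0.4 -0.5  0.5]
0.0222 0.0222 [-0.9  0.7  0.9]
0.0217 0.0216 [0.4 0.  0.3]
```

```bash
python3 - <<'E'
from h import *
p,d=snap("side","s4"); w=cloud("side",d)
X=(w[...,:2]-O)@EX; Yb=(w[...,:2]-O)@EY; Z=w[...,2]
cv2.imwrite("pics/c4.png",cv2.resize(p[160:260,270:395],(800,640),interpolation=cv2.INTER_CUBIC)[:600])
k=(X>-.06)&(X<.02)&(abs(Yb)<.06)&(Z>.050)&(Z<.13)
for zz in np.arange(.05,.13,.008):
    m=k&(abs(Z-zz)<.004)
    if m.sum(): print(round(zz,3),m.sum(),X[m].min().round(3),X[m].max().round(3),Yb[m].min().round(3),Yb[m].max().round(3))
print(robot.read_qpos(),robot.read_position(),robot.read_grip_width(),robot.read_effort())
for y in(-.07,-.05,-.03,.03,.05,.07):
  print(y,[round(float(np.median(Z[(abs(X-x)<.006)&(abs(Yb-y)<.01)&(Z<.056)]))*1000,1) for x in np.arange(-.06,.03,.01)])
E
```

```text
0.05 11 -0.023 0.017 -0.037 0.04
0.058 35 -0.026 -0.002 -0.018 0.015
0.066 38 -0.027 -0.005 -0.02 0.015
0.074 44 -0.025 -0.006 -0.019 0.016
0.082 37 -0.026 -0.003 -0.02 0.015
0.09 39 -0.026 -0.005 -0.022 0.021
0.098 13 -0.027 -0.013 -0.022 -0.016
0.106 2 -0.023 -0.022 -0.024 -0.022
0.114 4 -0.021 -0.013 -0.035 -0.034
0.122 40 -0.053 -0.012 -0.037 0.031
[ 8.29115182e+00  2.29404233e+01 -2.13491348e+01  1.21778427e-03
 -4.57129241e+01 -9.19930356e+01] [ 0.58806714 -0.10813515  0.02165691] 0.004692755104012542 [-1.30594897e-03 -5.43077695e+01  2.22159648e+01  5.28772160e+00
 -7.94238970e-02 -4.03067156e-05]
-0.07 [40.5, 40.0, 39.8, 43.5, 46.6, 46.3, 46.1, 46.1, 46.1]
-0.05 [40.8, 40.4, 40.2, 43.2, 45.8, 46.5, 45.9, 45.7, 46.2]
-0.03 [40.4, 40.2, 40.5, 43.8, 46.2, 46.2, 46.2, 46.1, 45.9]
0.03 [40.4, 40.7, 40.1, 43.7, 46.2, 45.9, 47.2, nan, nan]
0.05 [40.1, 39.8, 39.9, 42.2, 46.0, 46.6, 46.0, 46.2, nan]
0.07 [39.8, 40.3, 40.5, 44.9, 46.2, 46.3, 46.6, 45.8, 46.0]
  return _methods._mean(a, axis=axis, dtype=dtype,
  ret = ret.dtype.type(ret / rcount)
```

View pics/c4.png

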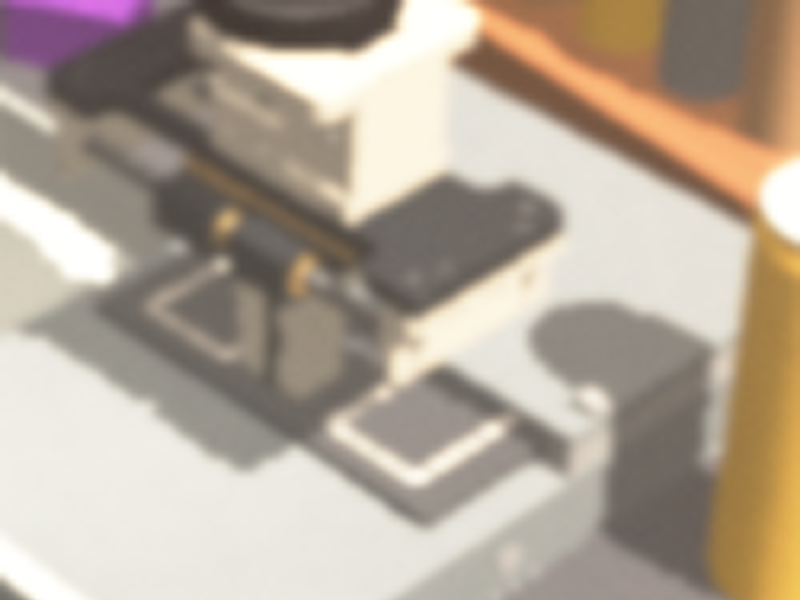

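The gripper body is visibly about 24 mm too low: the fingers pass through the plate and bed with zero force, so no contact registers there. I back out and try again with the fingers parted and at another spot.

```bash
python3 - <<'E'
from h import *
A=TH-180
def probe(x,y,op,yaw,zmin=.040):
    lin(bed(x,y,.07),yaw,.1); robot.move_gripper(op); z=.052; lin(bed(x,y,z),yaw,.06); robot.dwell(.1); f0=robot.read_force()[2]
    while z>zmin:
        z-=.001; lin(bed(x,y,z),yaw,.03); f=robot.read_force()[2]-f0
        if f>5: print("CONTACT",x,y,op,yaw,z,robot.read_position()[2],f); return
    print("none",x,y,op,yaw,"z",robot.read_position()[2])
    lin(bed(x,y,.07),yaw,.1)
probe(-.012,0,.35,A); 
if robot.read_position()[2]>.06: probe(-.015,.01,.0,A)
if robot.read_position()[2]>.06: probe(-.015,-.05,.35,A)
st()
E
```

```text
none -0.012 0 0.35 -173.7 z 0.03990376298075273
none -0.015 0.01 0.0 -173.7 z 0.03992168130612953
none -0.015 -0.05 0.35 -173.7 z 0.03991225783819863
 t 57.4 p [ 0.5908 -0.158   0.0703] F [-0.1  0.1 -0.8] w 0.347
```

```bash
python3 - <<'E'
from h import *
A=TH-180
def pressat(x,y,z0,zmin):
    lin(bed(x,y,z0+.02),A,.15); z=z0; lin(bed(x,y,z),A,.08); robot.dwell(.1); f0=np.array(robot.read_force())
    while z>zmin:
        z-=.001; lin(bed(x,y,z),A,.03); f=robot.read_force()-f0
        if f[2]>5: print("CONTACT",x,y,z,np.round(f,1)); break
    else: print("none",x,y,z)
robot.move_gripper(0)
pressat(-.09,-.05,.046,.036)      # bare bed
lin(bed(-.09,-.05,.08),A)
pressat(-.012,0,.05,.043)         # plate, then drag
lin(bed(-.032,0,.043),A,.04); st("dragged 20")
p,d=snap("side","s5"); w=cloud("side",d); X=(w[...,:2]-O)@EX; Yb=(w[...,:2]-O)@EY; Z=w[...,2]
for y in(-.07,-.05,.05): print(y,[(round(x*1000),round(float(np.median(Z[(abs(X-x)<.004)&(abs(Yb-y)<.012)&(Z<.056)]))*1000,1)) for x in np.arange(-.07,-.01,.006)])
E
```

```text
none -0.09 -0.05 0.03599999999999999
none -0.012 0 0.043
dragged 20 t 65.9 p [ 0.5683 -0.1103  0.0432] F [-0.4 -0.4  0.6] w 0.009
-0.07 [(-70, 40.1), (-64, 40.2), (-58, 39.9), (-52, 40.0), (-46, 41.1), (-40, 40.0), (-34, 41.1), (-28, 45.5), (-22, 46.6), (-16, 46.5)]
-0.05 [(-70, 40.0), (-64, 40.6), (-58, 40.0), (-52, 39.9), (-46, 40.2), (-40, 40.2), (-34, 41.2), (-28, 45.7), (-22, 46.7), (-16, 46.8)]
0.05 [(-70, 40.0), (-64, 40.2), (-58, 41.2), (-52, 39.6), (-46, 39.5), (-40, 39.9), (-34, 41.2), (-28, 45.4), (-22, 47.1), (-16, 46.5)]
```

Neither the plate nor the bed produces contact. In the depth data the gripper body appears about 26 mm higher than stated for that TCP, so the reported TCP may sit below the real tips. I'll measure the tips hovering in free air.

```bash
python3 - <<'E'
from h import *
A=TH-180
lin(bed(-.032,0,.10),A,.2); robot.dwell(.2)
P=robot.read_position(); print(P)
for n in("side","top"):
    p,d=snap(n,n[0]+"6"); w=cloud(n,d); X=(w[...,:2]-P[:2])@EX; Yb=(w[...,:2]-P[:2])@EY; Z=w[...,2]
    k=(abs(X)<.06)&(abs(Yb)<.12)&(Z>.065)&(Z<.3)
    print(n,"min z",np.sort(Z[k])[:5].round(4))
    for zz in np.arange(.07,.25,.008):
        m=k&(abs(Z-zz)<.004)
        if m.sum(): print(round(zz,3),m.sum(),X[m].min().round(3),X[m].max().round(3),Yb[m].min().round(3),Yb[m].max().round(3))
p=cv2.imread("pics/s6.png"); u=proj("side",[P])[0]; print("tcp px",u)
cv2.drawMarker(p,tuple(int(i) for i in u),(0,0,255),0,8,1)
cv2.imwrite("pics/c6.png",cv2.resize(p[100:260,230:430],(750,600),interpolation=cv2.INTER_CUBIC))
E
```

```text
[ 0.56750004 -0.11033803  0.09899931]
side min z [0.1282 0.13   0.1302 0.1309 0.1311]
0.126 2 -0.009 -0.007 -0.015 -0.004
0.134 38 -0.013 0.01 -0.018 0.016
0.142 51 -0.014 0.011 -0.019 0.015
0.15 44 -0.013 0.009 -0.019 0.016
0.158 44 -0.013 0.008 -0.021 0.015
0.166 51 -0.014 0.011 -0.023 0.019
0.174 29 -0.013 0.002 -0.023 0.017
0.182 8 -0.014 -0.007 -0.024 -0.017
0.19 6 -0.036 0.035 -0.088 -0.024
0.198 147 -0.041 0.037 -0.091 0.087
0.206 257 -0.042 0.035 -0.092 0.085
0.214 297 -0.041 0.036 -0.095 0.086
0.222 216 -0.041 0.037 -0.097 0.092
0.23 266 -0.041 0.035 -0.099 0.093
0.238 798 -0.041 0.04 -0.099 0.096
0.246 130 -0.028 0.025 -0.053 0.016
top min z [0.1925 0.1932 0.1944 0.1956 0.197 ]
0.19 2 -0.04 -0.009 -0.086 0.034
0.198 11 -0.041 -0.007 -0.088 0.088
0.206 74 -0.041 -0.002 -0.085 0.086
0.214 182 -0.041 -0.001 -0.087 0.088
0.222 70 -0.041 -0.004 -0.092 0.092
0.23 80 -0.041 0.028 -0.097 0.095
0.238 658 -0.041 0.025 -0.097 0.096
tcp px [308.56164388 205.79501844]
```

View pics/c6.png

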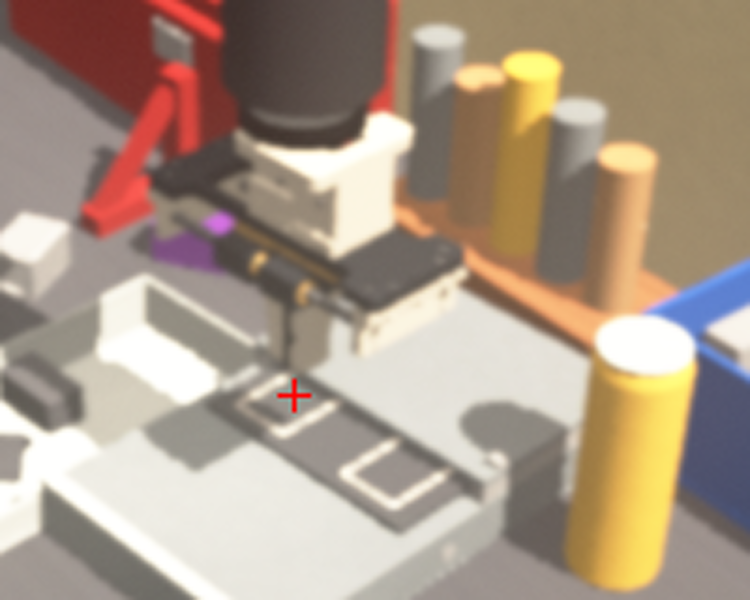

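The real fingertips sit about 29.5 mm above the reported TCP (0.1285 against 0.099), and the lateral position agrees. I apply that offset to every z from here and press the plate.

```bash
cat >> h.py <<'E'
OFF=.0295   # real tips are this far above the reported TCP (measured); tlin takes real tip heights
def tlin(pos,yaw,speed=.15): lin([pos[0],pos[1],pos[2]-OFF],yaw,speed)
E
python3 - <<'E'
from h import *
A=TH-180; x=-.012
tlin(bed(x,0,.07),A,.15); tlin(bed(x,0,.051),A,.1); robot.dwell(.15); f0=robot.read_force()[2]; z=.051
while z>.035:
    z-=.0005; tlin(bed(x,0,z),A,.03)
    if robot.read_force()[2]-f0>11: break
st(f"pressed tip {z}")
for x in np.arange(-.022,-.136,-.01):
    tlin(bed(x,0,z),A,.05); f=robot.read_force(); print(round(x,3),np.round(f,1),round(z,4))
    if f[2]<9: z-=.0005
    if f[2]>19: z+=.0005
    if np.hypot(f[0],f[1])>11 and x<-.1: break
st()
p,d=snap("side","s7"); w=cloud("side",d); X=(w[...,:2]-O)@EX; Yb=(w[...,:2]-O)@EY; Z=w[...,2]
for y in(-.07,-.05,.05): print(y,[(round(q*1000),round(float(np.median(Z[(abs(X-q)<.004)&(abs(Yb-y)<.012)&(Z<.056)]))*1000,1)) for q in np.arange(-.16,-.01,.01)])
E
```

```text
pressed tip 0.04499999999999999 t 70.7 p [ 0.5886 -0.1083  0.0169] F [-3.3  0.  12.9] w 0.007
-0.022 [-1.4  0.1  9.5] 0.045
-0.032 [-0.8  1.5  9.5] 0.045
-0.042 [-0.3 -0.4 10.2] 0.045
-0.052 [-0.9  0.5 10. ] 0.045
-0.062 [-1.3  0.7  9.4] 0.045
-0.072 [-0.9  0.4 10.9] 0.045
-0.082 [-0.9  0.1  9.9] 0.045
-0.092 [-0.8  0.8 10.5] 0.045
-0.102 [-1.2  1.3  9.9] 0.045
-0.112 [ 0.3  1.2 10.6] 0.045
-0.122 [ 0.1  0.3 11.6] 0.045
-0.132 [-0.8 -0.3 12.6] 0.045
 t 74.9 p [ 0.4707 -0.1212  0.0169] F [-0.8 -0.3 12.6] w 0.005
-0.07 [(-160, 26.8), (-150, 45.8), (-140, 46.0), (-130, 45.7), (-120, 45.9), (-110, 46.1), (-100, 45.7), (-90, 46.4), (-80, 45.9), (-70, 46.1), (-60, 46.2), (-50, 46.0), (-40, 46.5), (-30, 46.5), (-20, 46.2)]
-0.05 [(-160, 27.3), (-150, 45.7), (-140, 45.9), (-130, 46.1), (-120, 46.0), (-110, 46.0), (-100, 45.9), (-90, 46.0), (-80, 46.6), (-70, 46.6), (-60, 46.0), (-50, 46.2), (-40, 46.4), (-30, 46.0), (-20, 46.1)]
0.05 [(-160, 26.4), (-150, 46.0), (-140, 45.8), (-130, 45.5), (-120, 46.3), (-110, nan), (-100, nan), (-90, nan), (-80, nan), (-70, nan), (-60, nan), (-50, nan), (-40, nan), (-30, nan), (-20, nan)]
  return _methods._mean(a, axis=axis, dtype=dtype,
  ret = ret.dtype.type(ret / rcount)
```

The plate followed the fingers. I give it a small extra pull, lift clear, and look at the plate and stubs.

```bash
python3 - <<'E'
from h import *
A=TH-180
tlin(bed(-.137,0,.045),A,.04); st("end"); tlin(bed(-.137,0,.09),A,.15)
robot.goto([.45,-.34,.22],down(A)); st("away")
p,d=snap("top","t8"); w=cloud("top",d)
for m in blobs(w,.031,.04,.38,.70,.12,.45,60):
    c,s,a=rect(w[m][:,:2]); print("stub",c.round(4),s,round(a,1),p[m].mean(0).round())
c=[O+x*EX+y*EY for x,y in((.06,.12),(.06,-.12),(-.17,-.12),(-.17,.12))]
M=cv2.getPerspectiveTransform(proj("top",[[*i,.046] for i in c]).astype(np.float32),np.float32([[0,0],[600,0],[600,575],[0,575]]))
o=cv2.warpPerspective(p,M,(600,575),flags=cv2.INTER_CUBIC); cv2.imwrite("pics/c8.png",o)
E
```

```text
end t 75.3 p [ 0.4666 -0.1216  0.0169] F [1.4 0.3 7.9] w 0.007
away t 76.8 p [ 0.4495 -0.339   0.2185] F [0.2 0.  0.7] w 0.004
stub [0.6837 0.1899] [69.6 30.8] 89.5 [214.  95. 200.]
stub [0.5768 0.2441] [61.8 40.7] 31.2 [228. 236. 241.]
stub [0.5625 0.3755] [59.8 42.3] -34.5 [227. 235. 240.]
stub [0.463  0.2046] [60.6 39.9] 67.5 [222. 101. 209.]
stub [0.4482 0.3702] [60.1 41.3] -15.9 [138. 147. 155.]
```

View pics/c8.png

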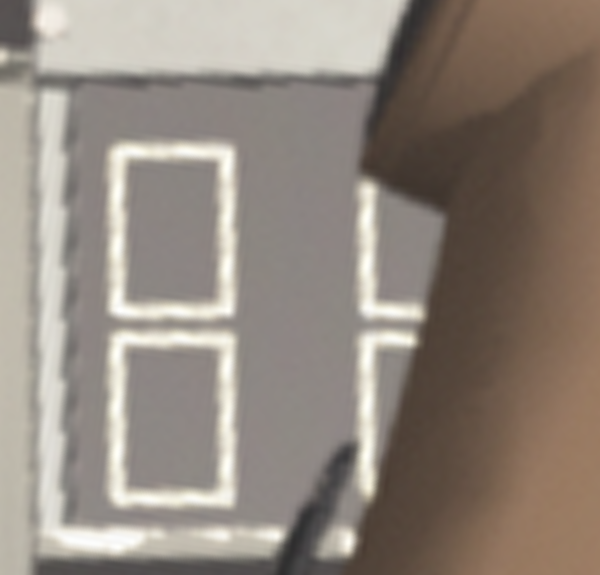

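The plate sits flush and square against the lip, with the left outlines at crop (172,419) and (173,232). No stub has moved. I now place the stubs one by one, measuring each just before its grasp.

```bash
cat > stub.py <<'E'
from h import *
import sys
def find(guess):
    p,d=snap("top","cur"); w=cloud("top",d); r=[]
    for m in blobs(w,.031,.04,.38,.70,.12,.45,60):
        c,s,a=rect(w[m][:,:2]); b,g,rd=p[m].mean(0)
        if g>.85*rd and g>.85*b and 52<s[0]<68: r.append((np.hypot(*(c-guess)),c,a,s))
    print(len(r),"grey"); return min(r,key=lambda t:t[0])[1:]
def place(guess,tx,ty):
    c,a,s=find(np.array(guess)); print("stub",c.round(4),round(a,1),s)
    y=best([*c,.12],a); robot.goto([*c,.13],down(y)); robot.move_gripper(.75)
    tlin([*c,.008],y,.15); robot.move_gripper(0); st("grip"); tlin([*c,.15],y,.15); st("lift")
    if abs(robot.read_grip_width()-.455)>.06: print("BAD GRIP"); return
    yp=y+TH-a; t=lambda z: bed(tx,ty,z)
    tlin(t(.15),yp,.2); st("over"); tlin(t(.060),yp,.12); z=.060; robot.dwell(.1); f0=robot.read_force()[2]
    while z>.050:
        z-=.001; tlin(t(z),yp,.03)
        if robot.read_force()[2]-f0>2.5: break
    st(f"set tip {z:.3f}"); robot.move_gripper(.72); tlin(t(.15),yp,.15); st("done")
E
python3 - <<'E'
from stub import *
place((.577,.244),-.0315,-.0495)
E
```

```text
3 grey
stub [0.5766 0.2441] 30.4 [60.1 40. ]
grip t 81.9 p [ 0.5767  0.2443 -0.0211] F [-1.5 -0.2  3.3] w 0.451
lift t 83.0 p [0.5758 0.2437 0.1193] F [-0.3  0.1 -2.3] w 0.454
over t 85.2 p [ 0.5742 -0.1588  0.1205] F [ 0.4  0.6 -3.1] w 0.452
set tip 0.054 t 87.7 p [ 0.5745 -0.1595  0.0249] F [-0.1  0.6  0.8] w 0.453
done t 89.1 p [ 0.5734 -0.1593  0.1196] F [-0.5  0.3 -0.9] w 0.72
```

```bash
python3 - <<'E'
from stub import *
place((.5625,.3755),-.0315,.0505)
place((.448,.370),-.1065,.0505)
robot.goto([.42,.33,.25],down(TH-180)); st("away")
p,d=snap("top","t9"); snap("side","s9"); w=cloud("top",d); X=(w[...,:2]-O)@EX; Yb=(w[...,:2]-O)@EY
for m in blobs(np.dstack([X,Yb,w[...,2]]),.074,.09,-.16,.02,-.11,.11,40):
    c,s,a=rect(np.c_[X[m],Yb[m]]); print("on plate",c.round(4),s,round(a,1),np.median(w[...,2][m]).round(4))
for m in blobs(w,.078,.1,.4,.6,-.5,-.3): print("brush",rect(w[m][:,:2]))
q=w[...,2]; g=(abs(X+.07)<.2)
for m in blobs(np.dstack([X,Yb,q]),.012,.06,-.205,.02,.115,.225,20): print("pan",rect(np.c_[X[m],Yb[m]]),q[m].max())
a=cv2.resize(p[120:290,190:450],(500,327),interpolation=2); b=cv2.imread("pics/s9.png")
cv2.imwrite("pics/c9.png",np.vstack([cv2.resize(p[110:310,190:450],(400,300),interpolation=2),cv2.resize(b[130:350,160:446],(400,300),interpolation=2)]))
E
```

```text
2 grey
stub [0.5624 0.3754] -33.8 [59.4 42.5]
grip t 93.1 p [ 0.5627  0.3757 -0.021 ] F [-0.5  0.5  3.5] w 0.45
lift t 94.2 p [0.5618 0.3749 0.1192] F [ 0.1  0.9 -1.8] w 0.455
over t 96.5 p [ 0.5632 -0.0596  0.1205] F [ 0.3  0.8 -1.8] w 0.455
set tip 0.054 t 99.0 p [ 0.5635 -0.0601  0.0249] F [-0.2  0.1  3.4] w 0.455
done t 100.5 p [ 0.5625 -0.06    0.1197] F [-0.4 -0.9 -0. ] w 0.72
1 grey
stub [0.4503 0.3775] -13.9 [58.5 25.2]
grip t 104.2 p [ 0.4501  0.3768 -0.0213] F [-2.1 -5.7  5.9] w 0.454
lift t 105.3 p [0.4498 0.3771 0.1194] F [ 0.4 -0.2 -2.4] w 0.453
over t 107.7 p [ 0.4886 -0.0679  0.1205] F [-0.2  0.6 -2.2] w 0.451
set tip 0.054 t 110.2 p [ 0.4889 -0.0683  0.0248] F [-0.5 -0.6  0.7] w 0.457
done t 111.6 p [ 0.488  -0.0683  0.1198] F [-1.6  0.8 -0.4] w 0.716
away t 114.9 p [0.4201 0.3298 0.2499] F [ 0.4 -0.1  0.2] w 0.723
on plate [-0.0317 -0.0499] [60.4 40.5] -0.4 0.0812
on plate [-0.0325  0.0502] [61.1 40.1] 0.0 0.0811
on plate [-0.1082  0.0504] [59.8 39.9] -0.1 0.0811
brush (array([ 0.49893671, -0.39733932]), array([80.4, 24.2]), -14.437461853027344)
pan (array([-0.08682912,  0.19930385]), array([51.2, 32.3]), -89.6570151746273) 0.03870122886296671
pan (array([-0.15159636,  0.18296475]), array([57.7, 44.7]), -47.657020568847656) 0.03434536229859787
```

View pics/c9.png

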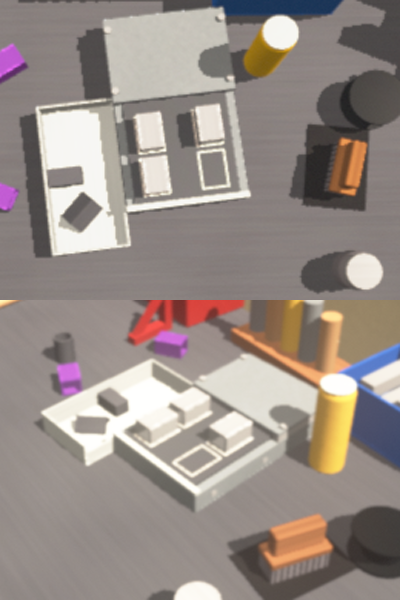

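All three stubs are flat on the plate within about 3 mm of their outlines. Both offcuts are in the pan and the brush stands on its mat. The arm is clear, so I hand in.

```bash
python3 -c "
from h import *
robot.job_done(); print(robot.read_t())"
```

```text
the job is handed in; nothing more can be done
the job is handed in; nothing more can be done
```

The job is done and handed in at about 115 s of the 210 s allowed; the rig gives no verdict, so success is judged from my last camera checks.

**What I did:** I swept both offcuts into the pan in one brush stroke and stood the brush back on its mat. Then I drew the plate about 117 mm back to the lip under roughly 10 N of fingertip pressure. The three grey stubs went onto the far right, far left and near left outlines. I left the purple look-alikes alone.

**Last checks:**

| Item | Reading |
|---|---|
| Stubs | Within about 3 mm of their outlines, angles within 0.5°, tops level at about 81 mm |
| Offcuts | Both low in the pan, highest point 39 mm |
| Brush | Upright, within about 5 mm of the mat's centre |
| Plate | Looked flush and square right after the pull; not measured again after the stubs went on |

**What failed or disagreed:**
- **TCP height:** The real fingertips are about 29.5 mm above the reported TCP. My first attempts to press the plate hung in the air and I misread this as the fingers passing through it. That cost about 40 s before I measured the offset and corrected for it.
- **Brush grip:** The sweep came before I found that offset, so the brush was held only by the top few millimetres of its ridge. It did not slip.
- **Third stub:** My measurement just before grasping it read only 25 mm wide instead of 40, probably because the arm was partly in the way. The grip and placing still checked out.

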